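# Pack the roaster spares and hold the caddy ready

### The arm

A 6-joint arm with a two-finger parallel gripper is mounted at the origin on a cart in front of the work surface, level with it; the furniture and walls round the work are solid. World frame = base frame: x ahead of the robot, y to its left, z up, the work surface at z = 0. Lengths are in m, angles in degrees, forces in N, time in s.
With the tool pointing down it reaches from about 0.35 to 0.775 m from the base axis. Payload 5.5 kg.
Tool frame: the origin (TCP) lies at the very end of the fingers, on their centre line; the grasp point (between the pads) lies 19 mm behind it; z points along the fingers, x is the direction in which the jaws open and shut, and the axes are right-handed (so a half turn about z gives the same grasp; the last joint's range is limited). The gripper opens to 85 mm and grips with 20 to 120 N. Pads are 22 mm wide; open, the fingers measure 114 mm over their backs; the gripper's body (76 mm by 85 mm) begins 54 mm behind the grasp point. The pads swing forward as they close: fully open they stand 13 mm farther back than shut.
Start: joints at [63.277, 17.945, 2.641, 74.691, 0, 82.002], TCP at [0.185, 0.545, 0.231] pointing down, gripper open.
Joint ranges: [-158.12, 158.12], [-49.38, 96.58], [-58.88, 72.47], [-126.05, 133.96], [-84.25, 85.87], [-180, 180]. Speed limits (degrees/s): [147.25, 147.25, 180, 180, 180, 180].

### API

Orientations are given as a 3x3 rotation matrix whose columns are the frame's x, y, z axes.
In Python, from workcell import r, cams, job gives the robot as it stands. The module is installed in compiled form; this text tells all that it offers.
- The arm moves only by the tool move_arm, never from a script. Its argument "commands" is a list of rows, each an object with "fingers": the finger opening in mm, from 0 to 85.4; "offset": the shift along the tool's x, y, z in mm, a list of three; "turn": the turn about the tool's z in rad. In form: [{"fingers": fingers, "offset": [x, y, z], "turn": turn}, ...]. A call has exactly 10 rows; each row is the pose to reach, as a shift and turn from the pose commanded when the call began, along the tool's axes at that moment; what a row does not reach only later rows make up. A row lasts 1/12 s, in which the tool goes at most 41.7 mm and 7.16 degrees, less where a joint would pass 70% of its speed; a pose out of reach is approached as far as the arm can. A call with a gripper value outside its range is refused whole. The fingers move at their own pace and stop on an object; "squeeze" is the grip in N (left out, the last holds). Time passes only in rows, so rows that repeat a pose let the fingers close, or fill a call up. It gives the time, the measured TCP pose, the force and the opening at its end, in the units of the state.
- r.observe(): the state, without advancing time (a new reading comes with each control period).
- cams.snapshot(name): name is "scene" or "top"; returns a dict with "img" (420x560x3 uint8, red, green, blue), "vertical_fov" (degrees; the focal length in pixels is half the picture's height over the tangent of half this angle, whatever the lens; pixels are square), "cx", "cy" (the principal point, pixels), "xyz" and "rotation" of the camera in the world. Camera axes: x right, y down, z forward; pixel columns grow to the right and rows downward; lengths in m; the calibration is good to about 2 mm. A picture is of the moment at which its call begins. There is no depth.
- job.job_done(): hands the job in, once; it reports no verdict.
The state is a dict: "time_s": time; "q": joint angles; "qd": joint speeds; "tau": joint torques, N m; "tcp_pos": TCP position; "ee_rot": TCP orientation; "ft_force": force on the tool from outside, world axes, zero at the start; "ft_torque": the same for the moment, N m; "finger_gap": opening from 0.0 (shut) to 1.0 (fully open).
Only numpy, scipy, OpenCV 4.12 (cv2) and the standard library are available. Lean on these libraries where they do the work, as an engineer would, in place of code of your own. Each camera call takes 0.05 s, during which the arm holds its last target.

### The job

The sample roaster is due for service: put the two hexagon bolts into the longer compartment of the wooden parts caddy and the toothed gear into its shorter compartment, while the caddy stands on the counter. Then take the caddy by the bar of its handle, lift it straight up until its underside is about 15 cm above the counter and finish there, still holding it steady and level with the spares inside; keep it level on the way, put nothing down and do not let go. Leave the two bowls, the ball bearing and the kettle where they are.

Things in the scene. Friction and masses are not known exactly. Their poses are not given: they have to be found in the camera images.
- caddy: Loose open pale-wood caddy, 142 (x) x 238 (y) x 40 mm high, 0.4 kg, low bar handle over its divider. Origin: underside, below the middle of the bar, near the centre of gravity; z up. Inside both compartments x -65 to 65 mm; longer one y -129 to -3, shorter one y +3 to +97; floor 6 mm thick. Divider at y = 0, 6 mm thick, top 32 mm above the underside; outer walls 6 mm thick, top at 40 mm.
- caddy_grip (a point): Centre of the handle bar, 66 mm above the caddy's underside, axes as the caddy's. The wooden bar runs along x, 16 mm wide (y), 56 to 76 mm above the underside (a thin ridge to 79 mm), 140 mm clear between the steel uprights at its ends; 24 mm of free air between bar and divider.
- bolt_1_mid (a point): Loose steel hexagon bolt lying on its side, 53 mm long along its y axis, 35 g. The point lies half-way along its length, 5 mm above its underside. Shank 10 mm wide and 10 mm high from y = -26 to +19 mm; head 18 mm wide and 15 mm high from y = +19 to +26 mm.
- bolt_2_mid (a point): A second bolt, the same as bolt_1 in shape, size, axes and point.
- gear_mid (a point): Loose brass toothed gear lying flat, 48 mm in diameter, 16 mm high, 100 g. The point is its centre, 8 mm above its underside; its z axis is its axle.
- bowl_left: Bystander: white cupping bowl, 92 mm across, 62 mm high, at the left near the counter's front edge. Origin: centre of its underside.
- bowl_right: Bystander: the same bowl at the right near the front edge. Origin: centre of its underside.
- bearing: Bystander: steel ball bearing, 35 mm across, 11 mm high, smooth rim without teeth, lying at the left. Origin: centre of its underside.
- kettle: Bystander: electric kettle, 156 x 220 mm, 223 mm high, standing fixed on its base at the back behind the caddy. Origin: centre of its underside.
Things that resemble listed ones, but are neither listed nor needed, are in the scene too. Leave any green or orange look-alike of the part that bears gear_mid alone.

How it is judged:
By the outcome, as a careful person would: the job done as asked, in the order asked, and still so for the second after the job is handed in, while the arm keeps its last pose, push and grip.
It also fails if it takes over 70 s, if anything falls off the work surface, if the arm or the gripper's body presses on something with over 40 N, if the wrist force passes 120 N, or if a joint passes its speed limit or range.

## Working session

There is one attempt and no reset: what is moved stays moved. The work goes in short steps, Python scripts to look and compute and a tool call to move; the robot and the scene stay as the last step left them, time stands still between calls to the robot, and variables do not carry over. Pictures are saved under pics/ and viewed, and the job is handed in when it is done.

Besides the shell and the picture viewer there is one more tool, called after ">>>" as name([rows], argument=value, ...), one row to a line, values as JSON. move_arm: Moves the arm, as the interface text tells. Its arguments: {"type":"object","properties":{"commands":{"type":"array"},"squeeze":{"type":"number"}},"required":["commands"]}

```bash
mkdir -p pics; python3 - <<'E'
from workcell import r,cams,job
import cv2,json,numpy as np
s=r.observe();print({k:np.round(v,3).tolist() for k,v in s.items()})
for n in("scene","top"):
    d=cams.snapshot(n);cv2.imwrite(f"pics/{n}0.png",d["img"][:,:,::-1]);print(n,d["vertical_fov"],d["cx"],d["cy"],d["xyz"],d["rotation"])
E
```

```text
{'time_s': 0.0, 'q': [63.278, 17.992, 2.575, 74.689, -0.001, 82.002], 'qd': [-0.009, 0.073, 0.035, 0.088, -0.127, 0.047], 'tau': [-0.0, -48.062, 29.854, 0.019, -0.0, 0.0], 'tcp_pos': [0.184, 0.544, 0.23], 'ee_rot': [[0.321, 0.947, -0.001], [0.947, -0.321, -0.002], [-0.002, -0.0, -1.0]], 'ft_force': [0.507, 0.59, 0.286], 'ft_torque': [0.044, -0.046, -0.049], 'finger_gap': 1.0}
scene 44.35511685018158 278.1867970263176 218.4085617013131 [0.24782918 0.7153233  1.28160558] [[-0.90565608 -0.36467949  0.2163237 ]
 [-0.42393298  0.78869206 -0.44524787]
 [-0.00824002 -0.49494819 -0.86888342]]
top 46.3316847448854 283.6010584843222 217.86888273540237 [0.27427211 0.09044842 1.47357068] [[ 1.10635590e-02 -9.76879829e-01  2.13502686e-01]
 [-9.99938696e-01 -1.07126064e-02  2.80067502e-03]
 [-4.48752684e-04 -2.13520583e-01 -9.76938462e-01]]
```

View pics/scene0.png

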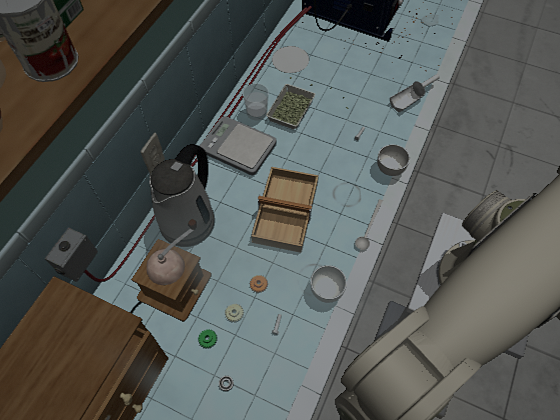

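View pics/top0.png

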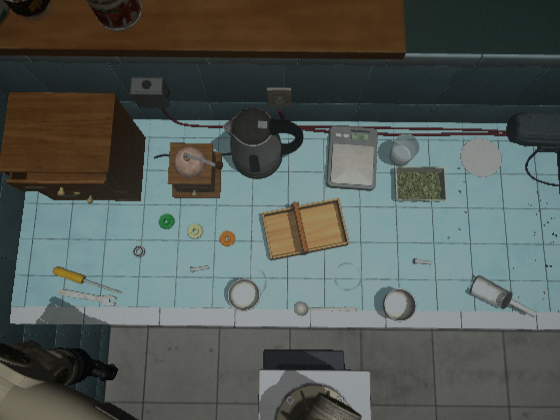

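```bash
cat > h.py <<'E'
import cv2,numpy as np,json
def load(n):
    return cv2.imread(f"pics/{n}.png")
C={}
def cam(d): 
    f=210/np.tan(np.radians(d["vertical_fov"]/2));return f,d["cx"],d["cy"],np.array(d["xyz"]),np.array(d["rotation"])
def ray(d,uv,z):
    f,cx,cy,p,R=cam(d);uv=np.atleast_2d(uv).astype(float)
    v=np.c_[(uv[:,0]-cx)/f,(uv[:,1]-cy)/f,np.ones(len(uv))]@R.T
    return p+v*((z-p[2])/v[:,2])[:,None]
def proj(d,P):
    f,cx,cy,p,R=cam(d);c=(np.atleast_2d(P)-p)@R
    return np.c_[cx+f*c[:,0]/c[:,2],cy+f*c[:,1]/c[:,2]]
def crop(img,x0,y0,x1,y1,k):
    return cv2.resize(img[y0:y1,x0:x1],None,fx=k,fy=k,interpolation=cv2.INTER_NEAREST)
E
python3 - <<'E'
from h import *
t=load("top0");s=load("scene0")
cv2.imwrite("pics/c1.png",crop(t,120,190,280,310,5))
cv2.imwrite("pics/c2.png",crop(s,180,260,340,400,4))
a=crop(t,250,190,350,270,5);b=crop(t,400,245,440,275,7)
o=np.zeros((600,800,3),np.uint8);o[:400,:500]=a;o[:210,510:790]=b;b=crop(s,345,120,375,145,8);o[400:600,510:750]=b
cv2.imwrite("pics/c3.png",o)
cv2.imwrite("pics/c4.png",crop(s,240,155,340,265,5))
E
```

```text
(no output)
```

View pics/c1.png

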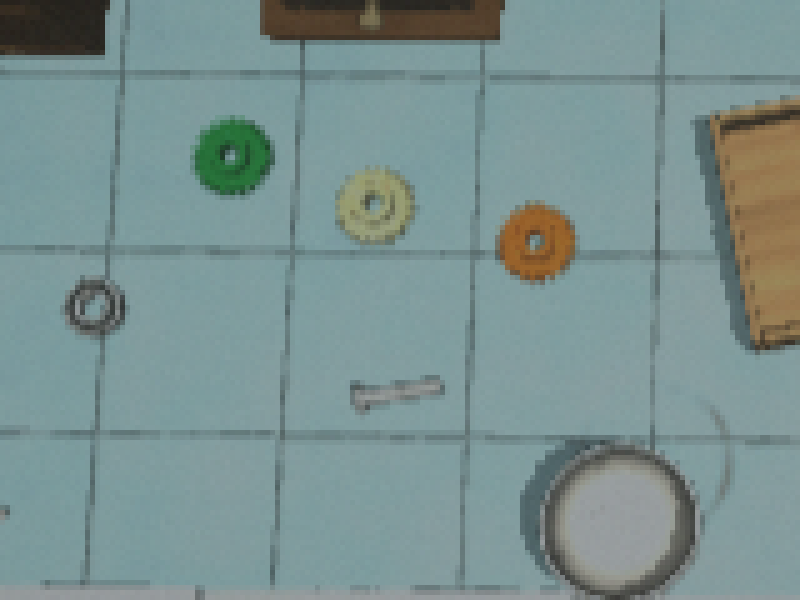

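View pics/c2.png

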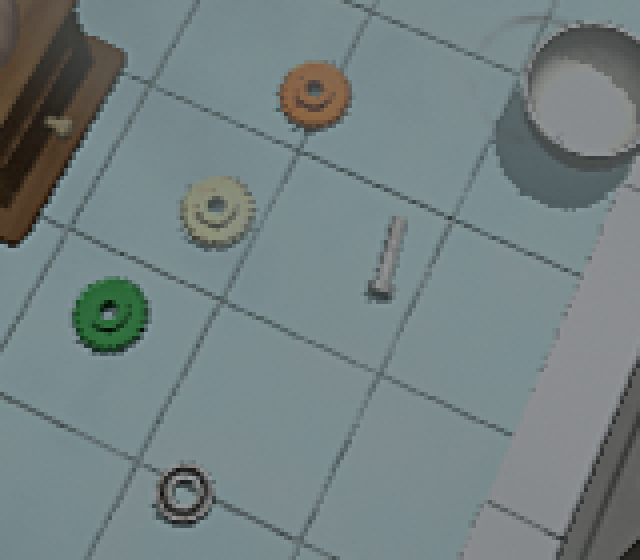

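View pics/c3.png

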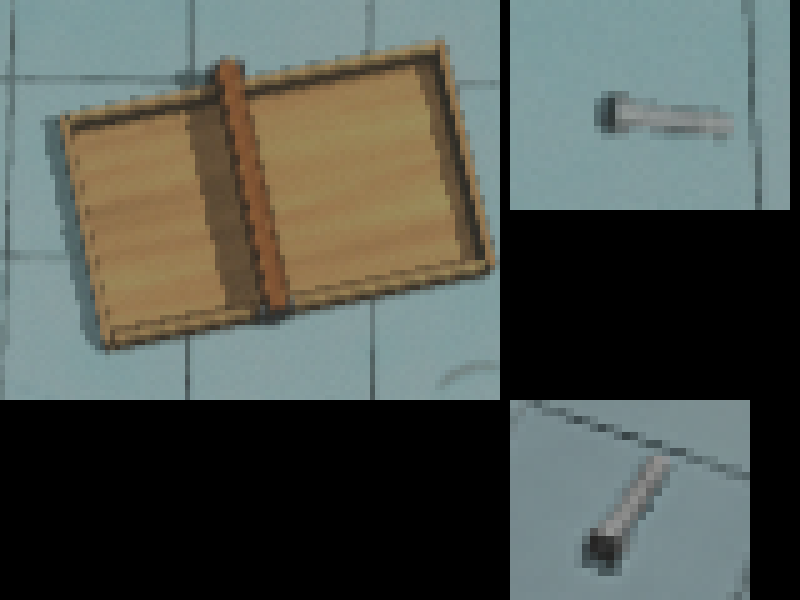

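View pics/c4.png

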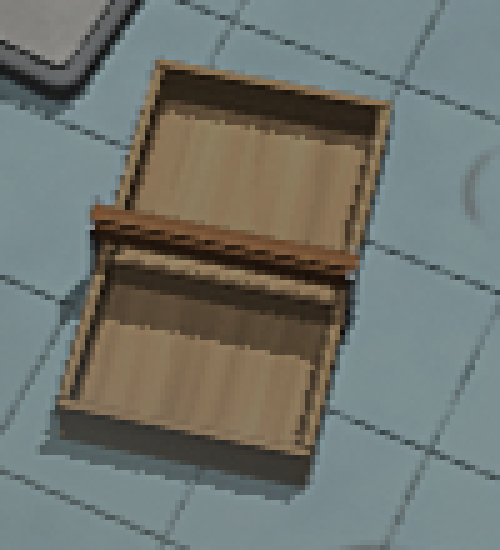

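```bash
cat > m.py <<'E'
from h import *
from workcell import r,cams,job
D={n:cams.snapshot(n) for n in("scene","top")}
def mask(n,kind,box):
    im=D[n]["img"];x0,y0,x1,y1=box
    sub=im[y0:y1,x0:x1].astype(int)
    if kind=="gear": m=(sub[...,0]>sub[...,2]+8)
    else:
        hsv=cv2.cvtColor(im[y0:y1,x0:x1],cv2.COLOR_RGB2HSV);
        m=(sub[...,2]-sub[...,0]<10)
    m=m.astype(np.uint8)
    k,l,st,ce=cv2.connectedComponentsWithStats(m,connectivity=8)
    i=1+np.argmax(st[1:,4]);ys,xs=np.nonzero(l==i)
    return np.c_[xs+x0,ys+y0]
B={"gear":{"top":(180,218,212,246),"scene":(222,300,248,325)},
"b1":{"top":(185,260,215,275),"scene":(268,310,284,338)},
"b2":{"top":(408,254,436,268),"scene":(352,124,368,143)}}
if __name__=="__main__":
  for k,b in B.items():
    for n in b:
        p=mask(n,k,b[n]);z=.013 if k=="gear" else .006
        w=ray(D[n],p,z)[:,:2]
        if k=="gear":
            c,s,_=cv2.minAreaRect(w.astype(np.float32)*1000);print(k,n,len(p),np.round(w.mean(0),4),"rect",np.round(c,1),np.round(s,1))
        else:
            c=w.mean(0);u,s,v=np.linalg.svd(w-c);d=v[0];t=(w-c)@d;sd=(w-c)@v[1]
            if (t**3).mean()<0: pass
            e=(t.max()+t.min())/2
            print(k,n,len(p),"mid",np.round(c+d*e,4),"mean",np.round(c,4),"axis",np.round(np.degrees(np.arctan2(d[1],d[0])),1),"len",round(np.ptp(t)*1000,1),"w",round(np.ptp(sd)*1000,1))
E
python3 m.py; python3 - <<'E'
from h import *
from m import D
# grid lines? caddy rim corners outer top z=.04 (top: from crop /5+250,190) (scene: /5+240,155)
t=np.array([[64,117],[441,42],[494,268],[108,348]])/5+[250,190]-.1
s=np.array([[155,62],[390,103],[315,455],[58,405]])/5+[240,155]-.1
for n,p in(("top",t),("scene",s)):
    w=ray(D[n],p,.04);print(n,np.round(w,4).tolist());
    print([round(float(np.linalg.norm(w[i]-w[(i+1)%4]))*1000,1) for i in range(4)])
tb=np.array([[229,62],[278,308]])/5+[250,190]-.1
sb=np.array([[95,211],[355,263]])/5+[240,155]-.1
for n,p in(("top",tb),("scene",sb)):
    w=ray(D[n],p,.077);print(n,np.round(w,4).tolist(),w.mean(0),np.linalg.norm(w[0]-w[1]))
E
```

```text
gear top 164 [0.5507 0.3636] rect [551.4 364.2] [44.1 42.5]
gear scene 179 [0.5505 0.3641] rect [549.2 364.1] [43.1 41.2]
b1 top 50 mid [0.4381 0.3464] mean [0.4377 0.3487] axis 100.2 len 49.2 w 12.9
b1 scene 85 mid [0.4372 0.3433] mean [0.4369 0.3452] axis 100.7 len 54.1 w 15.4
b2 top 51 mid [ 0.465  -0.3237] mean [ 0.4652 -0.3212] axis 85.1 len 51.1 w 12.4
b2 scene 50 mid [ 0.4643 -0.3252] mean [ 0.4645 -0.3221] axis 85.4 len 57.8 w 14.3
top [[0.6009, 0.1573, 0.04], [0.6498, -0.0691, 0.04], [0.5121, -0.0987, 0.04], [0.4621, 0.1287, 0.04]]
[231.7, 140.8, 232.9, 141.7]
scene [[0.6497, -0.0686, 0.04], [0.513, -0.0996, 0.04], [0.4605, 0.1283, 0.04], [0.5997, 0.1592, 0.04]]
[140.2, 233.8, 142.6, 233.2]
top [[0.6266, 0.0595, 0.077], [0.4814, 0.0305, 0.077]] [0.55399866 0.0450007  0.077     ] 0.1480872375946228
scene [[0.6247, 0.0591, 0.077], [0.4814, 0.0297, 0.077]] [0.55302868 0.04441451 0.077     ] 0.1462676544068895
```

```bash
cat > g.py <<'E'
import sys
from h import *
from workcell import r,cams
def go(x,y,z,yaw):
    s=r.observe();R=np.array(s["ee_rot"]);p=np.array(s["tcp_pos"])
    a=np.degrees(np.arctan2(R[1,0],R[0,0]));o=R.T@(np.array([x,y,z])-p)*1000
    d=(yaw-a+180)%360-180
    print("t",round(s["time_s"],2),"tcp",np.round(p,4),"yaw",round(a,1),"gap",round(s["finger_gap"]*85.4,1),"F",np.round(s["ft_force"],1),"tilt",np.round(R[:2,2],3))
    print("offset",np.round(o,1).tolist(),"turn",round(-np.radians(d),3))
if __name__=="__main__": go(*map(float,sys.argv[1:]))
E
python3 g.py 0.437 0.348 0.08 10.5
python3 - <<'E'
from h import *
from m import D
print(ray(D["top"],[[172,198],[220,198],[255,178],[245,293],[399,304]],.02))
E
```

```text
t 0.3 tcp [0.1845 0.5445 0.231 ] yaw 71.3 gap 85.3 F [-0.3  0.  -0.4] tilt [-0. -0.]
offset [-105.0, 302.2, 151.0] turn 1.061
[[ 0.65040738  0.43668128  0.02      ]
 [ 0.65201479  0.28984481  0.02      ]
 [ 0.71692733  0.18428356  0.02      ]
 [ 0.36509965  0.2053548   0.02      ]
 [ 0.33826162 -0.24510852  0.02      ]]
```

>>> move_arm([
  {"fingers": 40,"offset": [-10,30,15],"turn": 0.1},
  {"fingers": 40,"offset": [-22,64,32],"turn": 0.21},
  {"fingers": 40,"offset": [-34,98,49],"turn": 0.33},
  {"fingers": 40,"offset": [-46,132,66],"turn": 0.45},
  {"fingers": 40,"offset": [-58,166,83],"turn": 0.57},
  {"fingers": 40,"offset": [-70,200,100],"turn": 0.69},
  {"fingers": 40,"offset": [-82,236,117],"turn": 0.81},
  {"fingers": 40,"offset": [-94,268,134],"turn": 0.93},
  {"fingers": 40,"offset": [-105,302,151],"turn": 1.05},
  {"fingers": 40,"offset": [-105,302,151],"turn": 1.06},
])

```text
time_s: 1.23
tcp_pos: [0.4403, 0.3438, 0.0772]
ee_rot: [[0.985, 0.172, -0.001], [0.172, -0.985, -0.003], [-0.002, 0.003, -1.0]]
ft_force: [0.6, 0.6, 0.2]
finger_gap: 0.471
```

```bash
python3 g.py 0.437 0.348 0.004 10.5; python3 m.py|grep b1;python3 - <<'E'
from h import *
from workcell import r,cams
o=np.zeros((600,800,3),np.uint8)
s=cams.snapshot("scene")["img"][:,:,::-1];t=cams.snapshot("top")["img"][:,:,::-1]
o[:400,:400]=crop(s,220,280,320,380,4);o[:400,400:]=crop(t,150,215,250,315,4)
cv2.imwrite("pics/d1.png",o)
E
```

```text
t 1.23 tcp [0.4403 0.3438 0.0772] yaw 9.9 gap 40.2 F [0.6 0.6 0.2] tilt [-0.001 -0.003]
offset [-2.4, -4.9, 73.2] turn -0.01
b1 top 240 mid [0.4404 0.3569] mean [0.4412 0.3647] axis -95.8 len 69.2 w 46.3
b1 scene 83 mid [0.4373 0.3433] mean [0.4369 0.3455] axis 101.0 len 54.1 w 15.4
```

View pics/d1.png

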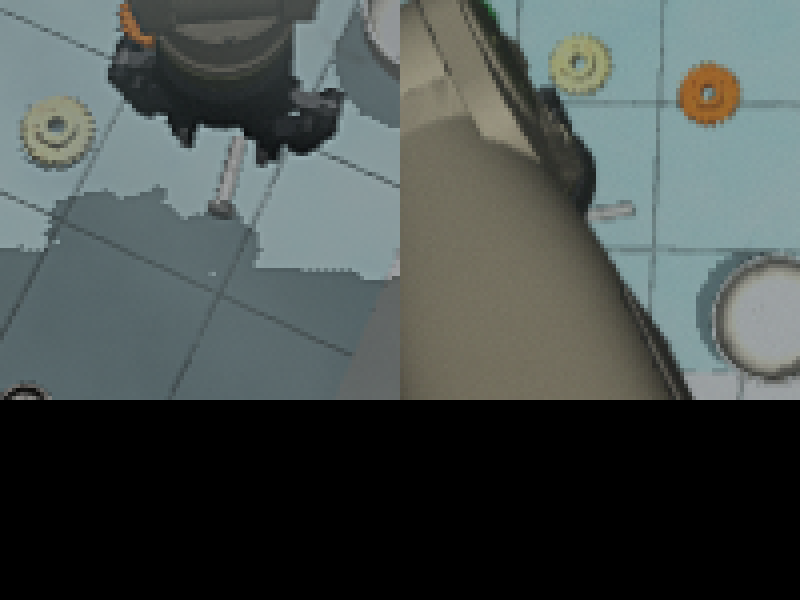

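```bash
python3 g.py 0.4375 0.348 0.004 10.7
```

```text
t 1.43 tcp [0.4366 0.3486 0.0807] yaw 10.6 gap 40.2 F [ 0.4 -0.9 -0.1] tilt [-0.  0.]
offset [0.8, 0.8, 76.7] turn -0.001
```

>>> move_arm([
  {"fingers": 40,"offset": [1,1,15],"turn": 0},
  {"fingers": 40,"offset": [1,1,35],"turn": 0},
  {"fingers": 40,"offset": [1,1,52],"turn": 0},
  {"fingers": 40,"offset": [1,1,64],"turn": 0},
  {"fingers": 40,"offset": [1,1,71],"turn": 0},
  {"fingers": 40,"offset": [1,1,74],"turn": 0},
  {"fingers": 40,"offset": [1,1,76],"turn": 0},
  {"fingers": 40,"offset": [1,1,76],"turn": 0},
  {"fingers": 0,"offset": [1,1,76],"turn": 0},
  {"fingers": 0,"offset": [1,1,76],"turn": 0},
], squeeze=50)

```text
time_s: 2.27
tcp_pos: [0.4387, 0.3479, 0.0052]
ee_rot: [[0.983, 0.183, 0.001], [0.183, -0.983, 0.001], [0.002, -0.001, -1.0]]
ft_force: [0.2, -0.1, -1.2]
finger_gap: 0.196
```

```bash
python3 g.py 0.4375 0.348 0.12 10.7
```

```text
t 2.27 tcp [0.4387 0.3479 0.0052] yaw 10.6 gap 16.8 F [ 0.2 -0.1 -1.2] tilt [0.001 0.001]
offset [-0.9, -0.4, -114.8] turn -0.002
```

Still closing; finish closing, then lift.

>>> move_arm([
  {"fingers": 0,"offset": [0,0,0],"turn": 0},
  {"fingers": 0,"offset": [0,0,0],"turn": 0},
  {"fingers": 0,"offset": [0,0,0],"turn": 0},
  {"fingers": 0,"offset": [0,0,-5],"turn": 0},
  {"fingers": 0,"offset": [0,0,-15],"turn": 0},
  {"fingers": 0,"offset": [0,0,-35],"turn": 0},
  {"fingers": 0,"offset": [0,0,-60],"turn": 0},
  {"fingers": 0,"offset": [0,0,-90],"turn": 0},
  {"fingers": 0,"offset": [0,0,-115],"turn": 0},
  {"fingers": 0,"offset": [0,0,-125],"turn": 0},
])

```text
time_s: 3.1
tcp_pos: [0.4398, 0.3484, 0.1338]
ee_rot: [[0.983, 0.183, 0.005], [0.183, -0.983, 0.003], [0.006, -0.002, -1.0]]
ft_force: [1.1, -0.1, 0.3]
finger_gap: 0.09
```

```bash
python3 - <<'E'
from g import *
s=cams.snapshot("scene")["img"][:,:,::-1];t=cams.snapshot("top")["img"][:,:,::-1]
o=np.zeros((400,800,3),np.uint8)
o[:400,:400]=crop(s,230,240,330,340,4);o[:400,400:]=crop(t,150,215,250,315,4)
cv2.imwrite("pics/d2.png",o)
# caddy frame: x_c=-28 , y=-66
o=np.array([.5532,.045]);a=np.radians(12.2);X=np.array([np.cos(a),np.sin(a)]);Y=np.array([-X[1],X[0]])
for p in((-28,-66),(28,-66),(0,53)): print(p,o+X*p[0]/1000+Y*p[1]/1000)
p=o-X*.028-Y*.066
go(*p,.13,12.2)
E
```

```text
(-28, -66) [ 0.53977979 -0.02542654]
(28, -66) [ 0.59451508 -0.01359235]
(0, 53) [0.54199979 0.09680304]
t 3.2 tcp [0.4396 0.3483 0.1319] yaw 10.5 gap 7.5 F [ 0.4  0.4 -1.1] tilt [0.004 0.003]
offset [30.1, 385.7, 1.4] turn -0.029
```

View pics/d2.png

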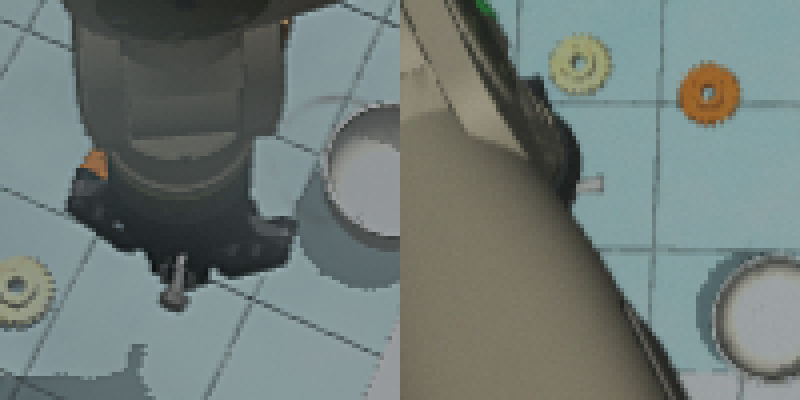

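>>> move_arm([
  {"fingers": 0,"offset": [1,15,0],"turn": 0},
  {"fingers": 0,"offset": [3,45,0],"turn": 0},
  {"fingers": 0,"offset": [6,83,0],"turn": 0},
  {"fingers": 0,"offset": [10,123,0],"turn": -0.01},
  {"fingers": 0,"offset": [14,164,0],"turn": -0.01},
  {"fingers": 0,"offset": [18,205,0],"turn": -0.02},
  {"fingers": 0,"offset": [22,246,0],"turn": -0.03},
  {"fingers": 0,"offset": [26,287,0],"turn": -0.03},
  {"fingers": 0,"offset": [28,328,0],"turn": -0.03},
  {"fingers": 0,"offset": [30,360,0],"turn": -0.03},
])

```text
time_s: 4.03
tcp_pos: [0.5327, -0.0038, 0.1273]
ee_rot: [[0.978, 0.211, -0.003], [0.211, -0.978, -0.0], [-0.003, -0.001, -1.0]]
ft_force: [0.7, 0.2, -0.2]
finger_gap: 0.086
```

```bash
python3 g.py 0.5398 -0.0254 0.020 12.2
```

```text
t 4.03 tcp [ 0.5327 -0.0038  0.1273] yaw 12.2 gap 7.4 F [ 0.7  0.2 -0.2] tilt [-0.003 -0.   ]
offset [2.7, 22.6, 107.3] turn -0.001
```

>>> move_arm([
  {"fingers": 0,"offset": [1,15,2],"turn": 0},
  {"fingers": 0,"offset": [1,24,10],"turn": 0},
  {"fingers": 0,"offset": [1,25,28],"turn": 0},
  {"fingers": 0,"offset": [1,25,52],"turn": 0},
  {"fingers": 0,"offset": [1,25,77],"turn": 0},
  {"fingers": 0,"offset": [1,25,97],"turn": 0},
  {"fingers": 0,"offset": [1,25,108],"turn": 0},
  {"fingers": 0,"offset": [1,25,113],"turn": 0},
  {"fingers": 0,"offset": [1,25,114],"turn": 0},
  {"fingers": 0,"offset": [1,25,114],"turn": 0},
])

```text
time_s: 4.87
tcp_pos: [0.539, -0.0246, 0.0145]
ee_rot: [[0.977, 0.213, -0.002], [0.213, -0.977, 0.0], [-0.001, -0.001, -1.0]]
ft_force: [0.2, -0.0, -0.1]
finger_gap: 0.09
```

```bash
python3 g.py 0.5398 -0.0254 0.014 12.2
```

```text
t 4.87 tcp [ 0.539  -0.0246  0.0145] yaw 12.3 gap 7.7 F [ 0.2 -0.  -0.1] tilt [-0.002  0.   ]
offset [0.6, 0.9, 0.5] turn 0.002
```

Release and rise.

>>> move_arm([
  {"fingers": 36,"offset": [0,0,0],"turn": 0},
  {"fingers": 36,"offset": [0,0,0],"turn": 0},
  {"fingers": 36,"offset": [0,0,0],"turn": 0},
  {"fingers": 36,"offset": [0,0,-5],"turn": 0},
  {"fingers": 36,"offset": [0,0,-20],"turn": 0},
  {"fingers": 36,"offset": [0,0,-50],"turn": 0},
  {"fingers": 36,"offset": [0,0,-85],"turn": 0},
  {"fingers": 36,"offset": [0,15,-105],"turn": 0},
  {"fingers": 36,"offset": [0,45,-110],"turn": 0},
  {"fingers": 36,"offset": [-10,85,-110],"turn": 0},
])

```text
time_s: 5.7
tcp_pos: [0.5511, -0.11, 0.1294]
ee_rot: [[0.976, 0.217, 0.007], [0.217, -0.976, -0.001], [0.007, 0.003, -1.0]]
ft_force: [0.9, -0.2, -0.4]
finger_gap: 0.42
```

```bash
python3 - <<'E'
from g import *
s=cams.snapshot("scene")["img"][:,:,::-1];t=cams.snapshot("top")["img"][:,:,::-1]
o=np.zeros((500,800,3),np.uint8)
o[:400,:400]=crop(s,240,155,340,255,4);o[:400,400:]=crop(t,250,190,350,290,4)
cv2.imwrite("pics/d3.png",o)
go(.4648,-.3215,.08,-4.7)
E
python3 m.py | grep b2
```

```text
t 5.8 tcp [ 0.5495 -0.1156  0.1272] yaw 12.0 gap 35.9 F [-0.4  0.5  0.4] tilt [ 0.004 -0.003]
offset [-125.6, 183.7, 47.5] turn 0.291Traceback (most recent call last):
  File "m.py", line 21, in <module>
    p=mask(n,k,b[n]);z=.013 if k=="gear" else .006
  File "m.py", line 13, in mask
    i=1+np.argmax(st[1:,4]);ys,xs=np.nonzero(l==i)
        ~~~~~~~~~^^^^^^^^^^
    return _wrapfunc(a, 'argmax', axis=axis, out=out, **kwds)
    return bound(*args, **kwds)
ValueError: attempt to get argmax of an empty sequence
```

View pics/d3.png

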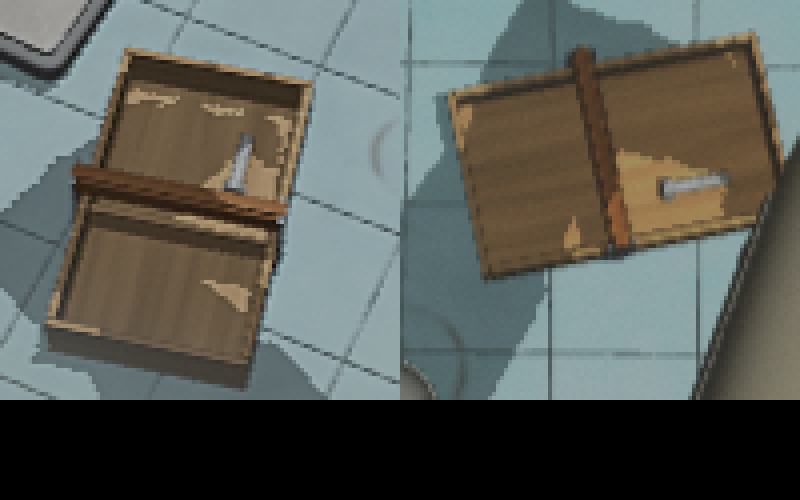

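Bolt 1 lies in the longer compartment at top crop ≈(695,185), i.e. pixel (324,236). On to bolt 2.

>>> move_arm([
  {"fingers": 40,"offset": [-8,15,0],"turn": 0.02},
  {"fingers": 40,"offset": [-25,42,4],"turn": 0.06},
  {"fingers": 40,"offset": [-45,72,12],"turn": 0.11},
  {"fingers": 40,"offset": [-66,102,20],"turn": 0.16},
  {"fingers": 40,"offset": [-88,132,28],"turn": 0.21},
  {"fingers": 40,"offset": [-108,160,37],"turn": 0.25},
  {"fingers": 40,"offset": [-122,178,45],"turn": 0.28},
  {"fingers": 40,"offset": [-126,184,48],"turn": 0.29},
  {"fingers": 40,"offset": [-126,184,48],"turn": 0.29},
  {"fingers": 40,"offset": [-126,184,48],"turn": 0.29},
])

```text
time_s: 6.73
tcp_pos: [0.4641, -0.3157, 0.0772]
ee_rot: [[0.997, -0.075, -0.0], [-0.075, -0.997, 0.001], [-0.0, -0.001, -1.0]]
ft_force: [0.5, 0.0, -0.2]
finger_gap: 0.468
```

```bash
python3 - <<'E'
from g import *
s=cams.snapshot("scene")["img"][:,:,::-1];t=cams.snapshot("top")["img"][:,:,::-1]
o=np.zeros((400,800,3),np.uint8)
o[:400,:400]=crop(s,310,85,410,185,4);o[:400,400:]=crop(t,370,215,470,315,4)
cv2.imwrite("pics/d4.png",o)
go(.4648,-.3215,.004,-4.7)
E
```

```text
t 6.83 tcp [ 0.4648 -0.3154  0.0777] yaw -4.2 gap 40.2 F [-0.3  0.2 -0.9] tilt [0. 0.]
offset [0.4, 6.1, 73.7] turn 0.009
```

View pics/d4.png

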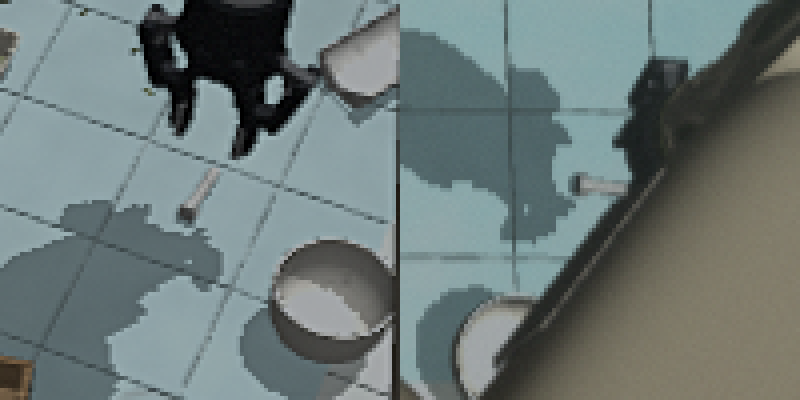

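>>> move_arm([
  {"fingers": 40,"offset": [0,6,12],"turn": 0.01},
  {"fingers": 40,"offset": [0,6,32],"turn": 0.01},
  {"fingers": 40,"offset": [0,6,50],"turn": 0.01},
  {"fingers": 40,"offset": [0,6,62],"turn": 0.01},
  {"fingers": 40,"offset": [0,6,69],"turn": 0.01},
  {"fingers": 40,"offset": [0,6,72],"turn": 0.01},
  {"fingers": 40,"offset": [0,6,73],"turn": 0.01},
  {"fingers": 0,"offset": [0,6,73],"turn": 0.01},
  {"fingers": 0,"offset": [0,6,73],"turn": 0.01},
  {"fingers": 0,"offset": [0,6,73],"turn": 0.01},
])

```text
time_s: 7.67
tcp_pos: [0.4642, -0.3235, 0.0053]
ee_rot: [[0.996, -0.086, 0.001], [-0.086, -0.996, -0.001], [0.002, 0.001, -1.0]]
ft_force: [0.4, 0.4, -0.7]
finger_gap: 0.093
```

>>> move_arm([
  {"fingers": 0,"offset": [0,0,0],"turn": 0},
  {"fingers": 0,"offset": [0,0,0],"turn": 0},
  {"fingers": 0,"offset": [0,0,0],"turn": 0},
  {"fingers": 0,"offset": [0,0,-5],"turn": 0},
  {"fingers": 0,"offset": [0,0,-15],"turn": 0},
  {"fingers": 0,"offset": [0,0,-35],"turn": 0},
  {"fingers": 0,"offset": [0,0,-65],"turn": 0},
  {"fingers": 0,"offset": [0,0,-95],"turn": 0},
  {"fingers": 0,"offset": [0,0,-115],"turn": 0},
  {"fingers": 0,"offset": [0,0,-125],"turn": 0},
])

```text
time_s: 8.5
tcp_pos: [0.4646, -0.3241, 0.1331]
ee_rot: [[0.996, -0.086, 0.004], [-0.086, -0.996, -0.003], [0.004, 0.003, -1.0]]
ft_force: [0.9, 0.6, -0.4]
finger_gap: 0.088
```

```bash
python3 - <<'E'
from g import *
s=cams.snapshot("scene")["img"][:,:,::-1];t=cams.snapshot("top")["img"][:,:,::-1]
o=np.zeros((400,800,3),np.uint8)
o[:400,:400]=crop(s,310,85,410,185,4);o[:400,400:]=crop(t,370,215,470,315,4)
cv2.imwrite("pics/d5.png",o)
go(.5926,-.0140,.13,12.2)
E
```

```text
t 8.6 tcp [ 0.4645 -0.3239  0.1315] yaw -4.9 gap 7.6 F [-1.2 -0.1 -0.4] tilt [ 0.003 -0.003]
offset [101.0, -319.8, 1.0] turn -0.299
```

View pics/d5.png

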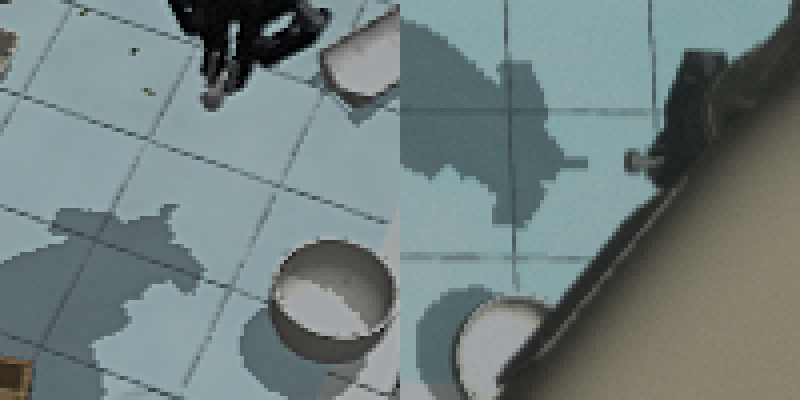

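>>> move_arm([
  {"fingers": 0,"offset": [4,-12,0],"turn": -0.02},
  {"fingers": 0,"offset": [14,-45,0],"turn": -0.05},
  {"fingers": 0,"offset": [26,-83,0],"turn": -0.09},
  {"fingers": 0,"offset": [38,-121,0],"turn": -0.13},
  {"fingers": 0,"offset": [50,-159,0],"turn": -0.17},
  {"fingers": 0,"offset": [62,-197,0],"turn": -0.21},
  {"fingers": 0,"offset": [74,-235,0],"turn": -0.25},
  {"fingers": 0,"offset": [86,-270,0],"turn": -0.28},
  {"fingers": 0,"offset": [95,-300,0],"turn": -0.3},
  {"fingers": 0,"offset": [101,-318,0],"turn": -0.3},
])

```text
time_s: 9.43
tcp_pos: [0.5905, -0.0103, 0.1267]
ee_rot: [[0.976, 0.217, -0.004], [0.217, -0.976, 0.002], [-0.003, -0.003, -1.0]]
ft_force: [-0.4, 0.3, -0.5]
finger_gap: 0.082
```

>>> move_arm([
  {"fingers": 0,"offset": [0,0,0],"turn": 0},
  {"fingers": 0,"offset": [0,0,8],"turn": 0},
  {"fingers": 0,"offset": [0,0,22],"turn": 0},
  {"fingers": 0,"offset": [0,0,40],"turn": 0},
  {"fingers": 0,"offset": [0,0,55],"turn": 0},
  {"fingers": 0,"offset": [0,0,60],"turn": 0},
  {"fingers": 0,"offset": [0,0,60],"turn": 0},
  {"fingers": 0,"offset": [0,0,60],"turn": 0},
  {"fingers": 0,"offset": [0,0,60],"turn": 0},
  {"fingers": 0,"offset": [0,0,60],"turn": 0},
])

```text
time_s: 10.27
tcp_pos: [0.5922, -0.0152, 0.0703]
ee_rot: [[0.977, 0.212, 0.002], [0.212, -0.977, -0.0], [0.002, 0.001, -1.0]]
ft_force: [0.6, -0.3, -0.7]
finger_gap: 0.09
```

```bash
python3 g.py .5926 -.0140 .014 12.2
```

```text
t 10.27 tcp [ 0.5922 -0.0152  0.0703] yaw 12.2 gap 7.7 F [ 0.6 -0.3 -0.7] tilt [ 0.002 -0.   ]
offset [0.6, -1.1, 56.3] turn 0.001
```

>>> move_arm([
  {"fingers": 0,"offset": [0,0,10],"turn": 0},
  {"fingers": 0,"offset": [0,0,25],"turn": 0},
  {"fingers": 0,"offset": [0,0,40],"turn": 0},
  {"fingers": 0,"offset": [0,0,50],"turn": 0},
  {"fingers": 0,"offset": [0,0,55],"turn": 0},
  {"fingers": 0,"offset": [0,0,56],"turn": 0},
  {"fingers": 0,"offset": [0,0,56],"turn": 0},
  {"fingers": 36,"offset": [0,0,56],"turn": 0},
  {"fingers": 36,"offset": [0,0,56],"turn": 0},
  {"fingers": 36,"offset": [0,0,56],"turn": 0},
])

```text
time_s: 11.1
tcp_pos: [0.5922, -0.0149, 0.0141]
ee_rot: [[0.977, 0.212, 0.002], [0.212, -0.977, -0.0], [0.002, 0.0, -1.0]]
ft_force: [0.7, 0.6, 0.2]
finger_gap: 0.421
```

>>> move_arm([
  {"fingers": 36,"offset": [0,0,0],"turn": 0},
  {"fingers": 36,"offset": [0,0,-5],"turn": 0},
  {"fingers": 36,"offset": [0,0,-20],"turn": 0},
  {"fingers": 36,"offset": [0,0,-50],"turn": 0},
  {"fingers": 36,"offset": [0,0,-85],"turn": 0},
  {"fingers": 36,"offset": [0,0,-110],"turn": 0},
  {"fingers": 36,"offset": [0,0,-120],"turn": 0},
  {"fingers": 70,"offset": [-3,-30,-125],"turn": 0},
  {"fingers": 70,"offset": [-6,-65,-125],"turn": 0},
  {"fingers": 70,"offset": [-10,-105,-125],"turn": 0},
])

```text
time_s: 11.93
tcp_pos: [0.5598, 0.0855, 0.1387]
ee_rot: [[0.978, 0.209, 0.002], [0.209, -0.978, -0.0], [0.002, 0.0, -1.0]]
ft_force: [0.2, 0.3, -0.1]
finger_gap: 0.814
```

```bash
python3 g.py .5506 .364 .1 12.2
```

```text
t 11.93 tcp [0.5598 0.0855 0.1387] yaw 12.1 gap 69.5 F [ 0.2  0.3 -0.1] tilt [ 0.002 -0.   ]
offset [49.3, -274.3, 38.7] turn -0.002
```

>>> move_arm([
  {"fingers": 70,"offset": [7,-38,0],"turn": 0},
  {"fingers": 70,"offset": [14,-78,0],"turn": 0},
  {"fingers": 70,"offset": [21,-118,0],"turn": 0},
  {"fingers": 70,"offset": [28,-158,5],"turn": 0},
  {"fingers": 70,"offset": [35,-196,12],"turn": 0},
  {"fingers": 70,"offset": [41,-230,22],"turn": 0},
  {"fingers": 70,"offset": [46,-255,32],"turn": 0},
  {"fingers": 70,"offset": [49,-270,38],"turn": 0},
  {"fingers": 70,"offset": [49,-274,39],"turn": 0},
  {"fingers": 70,"offset": [49,-274,39],"turn": 0},
])

```text
time_s: 12.77
tcp_pos: [0.5482, 0.364, 0.0983]
ee_rot: [[0.977, 0.214, -0.002], [0.214, -0.977, -0.001], [-0.002, 0.001, -1.0]]
ft_force: [0.4, 0.1, 0.2]
finger_gap: 0.823
```

```bash
python3 - <<'E'
from g import *
a=cams.snapshot("scene");b=cams.snapshot("top");s=a["img"][:,:,::-1];t=b["img"][:,:,::-1]
o=np.zeros((560,800,3),np.uint8)
o[:280,:400]=cv2.resize(crop(s,210,280,310,350,4),(400,280));o[:280,400:]=crop(t,150,195,250,265,4)
o[280:,:400]=crop(s,240,165,340,235,4);o[280:,400:]=crop(t,250,190,350,260,4)
cv2.imwrite("pics/d6.png",o)
go(.5506,.364,.004,12.2)
E
```

```text
t 12.87 tcp [0.5493 0.3625 0.0996] yaw 12.2 gap 70.2 F [0.3 0.  0.3] tilt [-0.    -0.001]
offset [1.6, -1.2, 95.6] turn 0.0
```

View pics/d6.png

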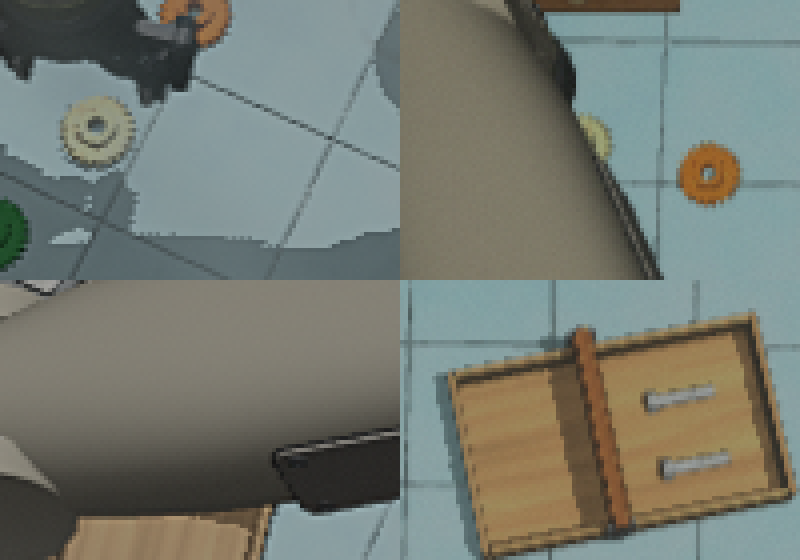

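>>> move_arm([
  {"fingers": 70,"offset": [1,-1,15],"turn": 0},
  {"fingers": 70,"offset": [1,-1,40],"turn": 0},
  {"fingers": 70,"offset": [1,-1,65],"turn": 0},
  {"fingers": 70,"offset": [1,-1,82],"turn": 0},
  {"fingers": 70,"offset": [1,-1,91],"turn": 0},
  {"fingers": 70,"offset": [1,-1,95],"turn": 0},
  {"fingers": 70,"offset": [1,-1,97],"turn": 0},
  {"fingers": 30,"offset": [1,-1,97],"turn": 0},
  {"fingers": 30,"offset": [1,-1,97],"turn": 0},
  {"fingers": 30,"offset": [1,-1,97],"turn": 0},
], squeeze=50)

```text
time_s: 13.7
tcp_pos: [0.5512, 0.3653, 0.0045]
ee_rot: [[0.977, 0.212, 0.003], [0.212, -0.977, 0.001], [0.003, -0.0, -1.0]]
ft_force: [-0.1, -1.7, 3.8]
finger_gap: 0.518
```

>>> move_arm([
  {"fingers": 30,"offset": [0,0,0],"turn": 0},
  {"fingers": 30,"offset": [0,0,0],"turn": 0},
  {"fingers": 30,"offset": [0,0,0],"turn": 0},
  {"fingers": 30,"offset": [0,0,-5],"turn": 0},
  {"fingers": 30,"offset": [0,0,-15],"turn": 0},
  {"fingers": 30,"offset": [0,0,-35],"turn": 0},
  {"fingers": 30,"offset": [0,0,-65],"turn": 0},
  {"fingers": 30,"offset": [0,0,-95],"turn": 0},
  {"fingers": 30,"offset": [0,0,-115],"turn": 0},
  {"fingers": 30,"offset": [0,0,-125],"turn": 0},
])

```text
time_s: 14.53
tcp_pos: [0.5514, 0.3661, 0.132]
ee_rot: [[0.977, 0.213, 0.005], [0.213, -0.977, 0.003], [0.006, -0.002, -1.0]]
ft_force: [0.4, 0.9, -1.0]
finger_gap: 0.511
```

```bash
python3 - <<'E'
from g import *
a=cams.snapshot("scene");b=cams.snapshot("top");s=a["img"][:,:,::-1];t=b["img"][:,:,::-1]
o=np.zeros((400,800,3),np.uint8)
o[:400,:400]=crop(s,200,260,300,360,4);o[:400,400:]=crop(t,150,185,250,285,4)
cv2.imwrite("pics/d7.png",o)
go(.5416,.0988,.13,12.2)
E
```

```text
t 14.63 tcp [0.5512 0.3659 0.1302] yaw 12.3 gap 44.2 F [ 0.4 -0.3 -1.5] tilt [0.004 0.002]
offset [-66.2, 259.0, -0.5] turn 0.001
```

View pics/d7.png

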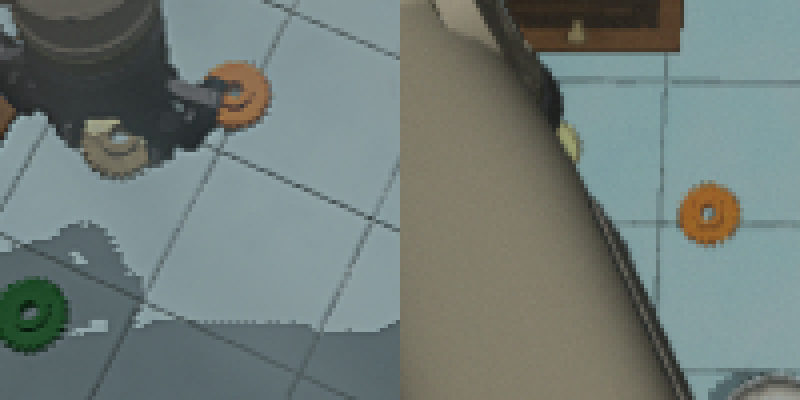

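>>> move_arm([
  {"fingers": 30,"offset": [-3,12,0],"turn": 0},
  {"fingers": 30,"offset": [-10,38,0],"turn": 0},
  {"fingers": 30,"offset": [-19,74,0],"turn": 0},
  {"fingers": 30,"offset": [-29,112,0],"turn": 0},
  {"fingers": 30,"offset": [-38,150,0],"turn": 0},
  {"fingers": 30,"offset": [-48,188,0],"turn": 0},
  {"fingers": 30,"offset": [-57,224,0],"turn": 0},
  {"fingers": 30,"offset": [-63,246,0],"turn": 0},
  {"fingers": 30,"offset": [-66,257,0],"turn": 0},
  {"fingers": 30,"offset": [-66,259,0],"turn": 0},
])

```text
time_s: 15.47
tcp_pos: [0.5388, 0.0954, 0.1256]
ee_rot: [[0.978, 0.209, -0.003], [0.209, -0.978, -0.0], [-0.003, -0.0, -1.0]]
ft_force: [-0.1, 0.9, -1.6]
finger_gap: 0.517
```

>>> move_arm([
  {"fingers": 30,"offset": [0,0,0],"turn": 0},
  {"fingers": 30,"offset": [0,0,8],"turn": 0},
  {"fingers": 30,"offset": [0,0,22],"turn": 0},
  {"fingers": 30,"offset": [0,0,40],"turn": 0},
  {"fingers": 30,"offset": [0,0,55],"turn": 0},
  {"fingers": 30,"offset": [0,0,60],"turn": 0},
  {"fingers": 30,"offset": [0,0,60],"turn": 0},
  {"fingers": 30,"offset": [0,0,60],"turn": 0},
  {"fingers": 30,"offset": [0,0,60],"turn": 0},
  {"fingers": 30,"offset": [0,0,60],"turn": 0},
])

```text
time_s: 16.3
tcp_pos: [0.5412, 0.0983, 0.0683]
ee_rot: [[0.977, 0.213, 0.002], [0.213, -0.977, 0.0], [0.002, 0.0, -1.0]]
ft_force: [-0.9, 0.0, -1.2]
finger_gap: 0.516
```

```bash
python3 - <<'E'
from g import *
a=cams.snapshot("scene");b=cams.snapshot("top");s=a["img"][:,:,::-1];t=b["img"][:,:,::-1]
o=np.zeros((400,800,3),np.uint8)
o[:400,:400]=crop(s,230,165,330,265,4);o[:400,400:]=crop(t,250,185,350,285,4)
cv2.imwrite("pics/d8.png",o)
go(.5416,.0988,.014,12.2)
E
```

```text
t 16.4 tcp [0.5411 0.098  0.0682] yaw 12.3 gap 44.2 F [ 1.  -0.6 -1.4] tilt [0.002 0.   ]
offset [0.6, -0.7, 54.2] turn 0.001
```

View pics/d8.png

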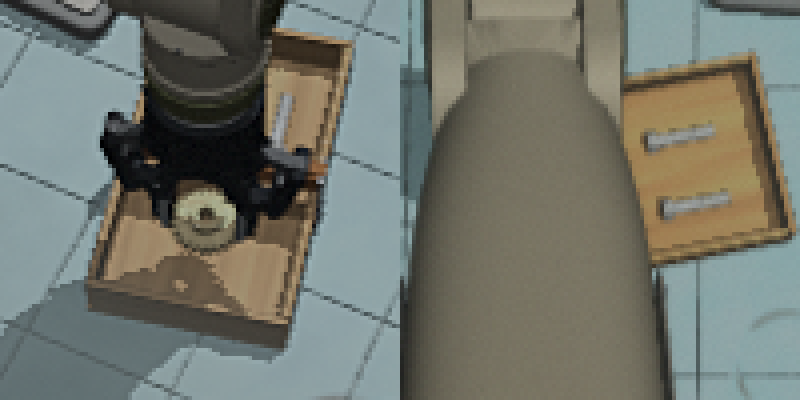

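>>> move_arm([
  {"fingers": 30,"offset": [0,0,10],"turn": 0},
  {"fingers": 30,"offset": [0,0,24],"turn": 0},
  {"fingers": 30,"offset": [0,0,38],"turn": 0},
  {"fingers": 30,"offset": [0,0,47],"turn": 0},
  {"fingers": 30,"offset": [0,0,52],"turn": 0},
  {"fingers": 30,"offset": [0,0,53],"turn": 0},
  {"fingers": 30,"offset": [0,0,53],"turn": 0},
  {"fingers": 62,"offset": [0,0,53],"turn": 0},
  {"fingers": 62,"offset": [0,0,53],"turn": 0},
  {"fingers": 62,"offset": [0,0,53],"turn": 0},
])

```text
time_s: 17.23
tcp_pos: [0.5412, 0.098, 0.0152]
ee_rot: [[0.977, 0.212, 0.002], [0.212, -0.977, 0.0], [0.002, 0.0, -1.0]]
ft_force: [-0.2, 0.2, -0.7]
finger_gap: 0.729
```

>>> move_arm([
  {"fingers": 62,"offset": [0,0,0],"turn": 0},
  {"fingers": 62,"offset": [0,0,-5],"turn": 0},
  {"fingers": 62,"offset": [0,0,-20],"turn": 0},
  {"fingers": 62,"offset": [0,0,-50],"turn": 0},
  {"fingers": 62,"offset": [0,0,-85],"turn": 0},
  {"fingers": 62,"offset": [0,0,-120],"turn": 0},
  {"fingers": 62,"offset": [0,0,-155],"turn": 0},
  {"fingers": 60,"offset": [-10,-30,-165],"turn": 0},
  {"fingers": 60,"offset": [-20,-70,-165],"turn": 0},
  {"fingers": 60,"offset": [-30,-110,-165],"turn": 0},
])

```text
time_s: 18.07
tcp_pos: [0.4885, 0.1996, 0.1816]
ee_rot: [[0.978, 0.209, 0.004], [0.209, -0.978, 0.001], [0.004, -0.0, -1.0]]
ft_force: [1.0, 0.9, -0.2]
finger_gap: 0.704
```

```bash
python3 - <<'E'
from g import *
a=cams.snapshot("scene");b=cams.snapshot("top");s=a["img"][:,:,::-1];t=b["img"][:,:,::-1]
o=np.zeros((600,800,3),np.uint8)
o[:440,:400]=crop(s,240,155,340,265,4);o[:440,400:]=crop(t,250,180,350,290,4)
cv2.imwrite("pics/d9.png",o)
go(.5534,.0449,.16,102.2)
E
```

```text
t 18.17 tcp [0.485  0.2031 0.1805] yaw 12.6 gap 59.9 F [ 0.5 -1.2  0.2] tilt [0.    0.002]
offset [32.2, 169.4, 20.2] turn -1.563
```

View pics/d9.png

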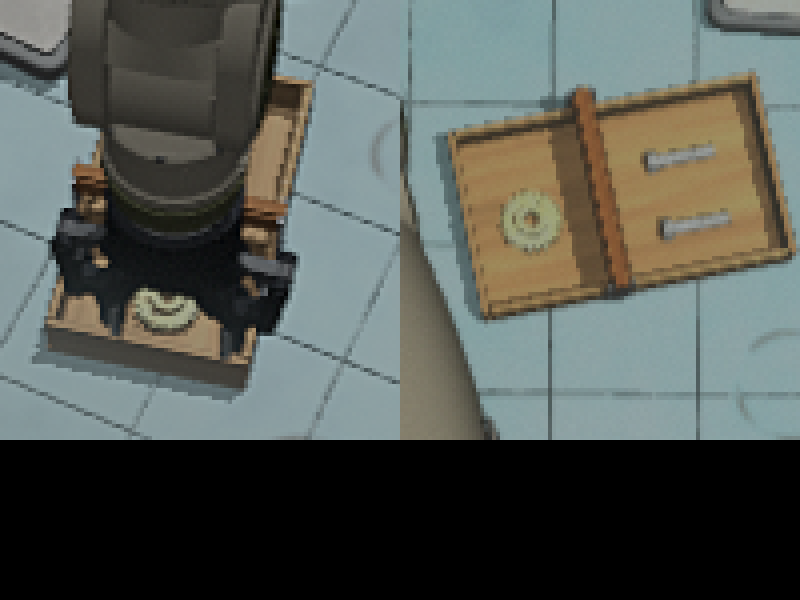

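>>> move_arm([
  {"fingers": 60,"offset": [3,15,2],"turn": -0.1},
  {"fingers": 60,"offset": [8,40,4],"turn": -0.22},
  {"fingers": 60,"offset": [13,66,6],"turn": -0.34},
  {"fingers": 60,"offset": [18,92,8],"turn": -0.46},
  {"fingers": 60,"offset": [23,118,10],"turn": -0.58},
  {"fingers": 60,"offset": [28,142,12],"turn": -0.7},
  {"fingers": 60,"offset": [31,160,14],"turn": -0.82},
  {"fingers": 60,"offset": [32,168,16],"turn": -0.94},
  {"fingers": 60,"offset": [32,169,18],"turn": -1.06},
  {"fingers": 60,"offset": [32,169,20],"turn": -1.18},
])

```text
time_s: 19.0
tcp_pos: [0.5552, 0.0391, 0.1594]
ee_rot: [[0.172, 0.985, 0.0], [0.985, -0.172, -0.0], [-0.0, 0.0, -1.0]]
ft_force: [-0.1, -0.4, 0.2]
finger_gap: 0.703
```

>>> move_arm([
  {"fingers": 60,"offset": [0,0,0],"turn": -0.12},
  {"fingers": 60,"offset": [0,0,0],"turn": -0.24},
  {"fingers": 60,"offset": [0,0,0],"turn": -0.34},
  {"fingers": 60,"offset": [0,0,0],"turn": -0.38},
  {"fingers": 60,"offset": [0,0,0],"turn": -0.38},
  {"fingers": 60,"offset": [0,0,0],"turn": -0.38},
  {"fingers": 60,"offset": [0,0,0],"turn": -0.38},
  {"fingers": 60,"offset": [0,0,0],"turn": -0.38},
  {"fingers": 60,"offset": [0,0,0],"turn": -0.38},
  {"fingers": 60,"offset": [0,0,0],"turn": -0.38},
])

```text
time_s: 19.83
tcp_pos: [0.5548, 0.0407, 0.1593]
ee_rot: [[-0.201, 0.979, 0.0], [0.979, 0.201, 0.0], [0.0, 0.0, -1.0]]
ft_force: [0.2, 0.3, 0.2]
finger_gap: 0.704
```

```bash
python3 - <<'E'
from g import *
a=cams.snapshot("scene");b=cams.snapshot("top");s=a["img"][:,:,::-1];t=b["img"][:,:,::-1]
o=np.zeros((440,800,3),np.uint8)
o[:440,:400]=crop(s,240,155,340,265,4);o[:440,400:]=crop(t,250,180,350,290,4)
cv2.imwrite("pics/d10.png",o)
go(.5534,.0449,.045,102.2)
E
```

```text
t 19.93 tcp [0.5548 0.0407 0.1593] yaw 101.6 gap 60.1 F [-0.1 -0.7  0.5] tilt [-0.  0.]
offset [4.4, -0.5, 114.3] turn -0.01
```

View pics/d10.png

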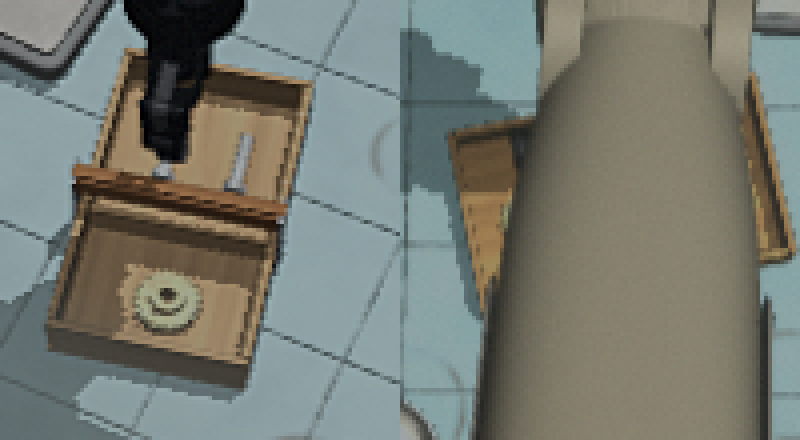

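>>> move_arm([
  {"fingers": 60,"offset": [4,0,8],"turn": -0.01},
  {"fingers": 60,"offset": [4,0,22],"turn": -0.01},
  {"fingers": 60,"offset": [4,0,40],"turn": -0.01},
  {"fingers": 60,"offset": [4,0,60],"turn": -0.01},
  {"fingers": 60,"offset": [4,0,80],"turn": -0.01},
  {"fingers": 60,"offset": [4,0,96],"turn": -0.01},
  {"fingers": 60,"offset": [4,0,107],"turn": -0.01},
  {"fingers": 60,"offset": [4,0,112],"turn": -0.01},
  {"fingers": 60,"offset": [4,0,114],"turn": -0.01},
  {"fingers": 60,"offset": [4,0,114],"turn": -0.01},
])

```text
time_s: 20.77
tcp_pos: [0.5541, 0.0447, 0.0452]
ee_rot: [[-0.212, 0.977, -0.0], [0.977, 0.212, 0.0], [0.0, -0.0, -1.0]]
ft_force: [0.7, 0.5, -0.4]
finger_gap: 0.701
```

```bash
python3 - <<'E'
from g import *
a=cams.snapshot("scene");s=a["img"][:,:,::-1]
cv2.imwrite("pics/d11.png",crop(s,240,155,340,265,5))
go(.5534,.0449,.045,102.2)
E
```

```text
t 20.82 tcp [0.5545 0.0447 0.0458] yaw 102.2 gap 59.7 F [ 1.7 -0.7  0.1] tilt [0.001 0.   ]
offset [0.5, -1.1, 0.8] turn 0.0
```

View pics/d11.png

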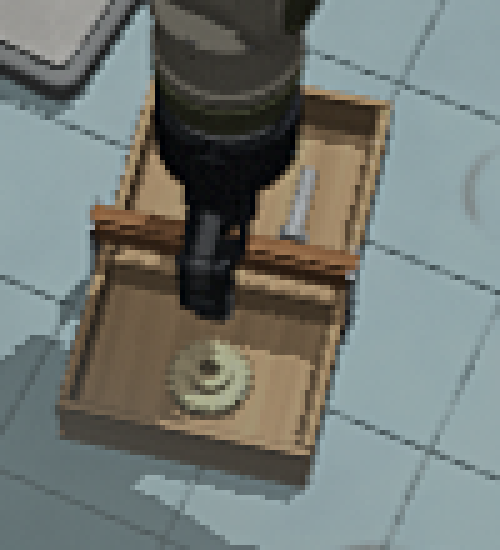

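The fingers straddle the bar, the near one clear of the gear. I close with a firm grip, staying in place.

>>> move_arm([
  {"fingers": 0,"offset": [0,0,0],"turn": 0},
  {"fingers": 0,"offset": [0,0,0],"turn": 0},
  {"fingers": 0,"offset": [0,0,0],"turn": 0},
  {"fingers": 0,"offset": [0,0,0],"turn": 0},
  {"fingers": 0,"offset": [0,0,0],"turn": 0},
  {"fingers": 0,"offset": [0,0,0],"turn": 0},
  {"fingers": 0,"offset": [0,0,0],"turn": 0},
  {"fingers": 0,"offset": [0,0,0],"turn": 0},
  {"fingers": 0,"offset": [0,0,0],"turn": 0},
  {"fingers": 0,"offset": [0,0,0],"turn": 0},
], squeeze=90)

```text
time_s: 21.65
tcp_pos: [0.5546, 0.0445, 0.0462]
ee_rot: [[-0.212, 0.977, 0.001], [0.977, 0.212, -0.0], [-0.0, 0.001, -1.0]]
ft_force: [-0.9, 0.4, 5.7]
finger_gap: 0.174
```

```bash
python3 g.py .5534 .0449 .196 102.2
```

```text
t 21.65 tcp [0.5546 0.0445 0.0462] yaw 102.2 gap 14.9 F [-0.9  0.4  5.7] tilt [ 0.001 -0.   ]
offset [0.6, -0.9, -149.8] turn 0.0
```

>>> move_arm([
  {"fingers": 0,"offset": [0,0,-1],"turn": 0},
  {"fingers": 0,"offset": [0,0,-2],"turn": 0},
  {"fingers": 0,"offset": [0,0,-3],"turn": 0},
  {"fingers": 0,"offset": [0,0,-5],"turn": 0},
  {"fingers": 0,"offset": [0,0,-7],"turn": 0},
  {"fingers": 0,"offset": [0,0,-9],"turn": 0},
  {"fingers": 0,"offset": [0,0,-12],"turn": 0},
  {"fingers": 0,"offset": [0,0,-15],"turn": 0},
  {"fingers": 0,"offset": [0,0,-18],"turn": 0},
  {"fingers": 0,"offset": [0,0,-20],"turn": 0},
])

```text
time_s: 22.48
tcp_pos: [0.5543, 0.0446, 0.0659]
ee_rot: [[-0.212, 0.977, 0.001], [0.977, 0.212, 0.0], [-0.0, 0.001, -1.0]]
ft_force: [-0.2, 0.9, -4.9]
finger_gap: 0.173
```

```bash
python3 - <<'E'
from g import *
a=cams.snapshot("scene");s=a["img"][:,:,::-1]
cv2.imwrite("pics/d12.png",crop(s,240,155,340,265,5))
go(.5546,.0445,.197,102.2)
E
```

```text
t 22.53 tcp [0.5545 0.0446 0.0662] yaw 102.2 gap 14.7 F [ 0.3  0.3 -5.4] tilt [ 0.001 -0.   ]
offset [-0.1, 0.2, -130.8] turn 0.0
```

View pics/d12.png

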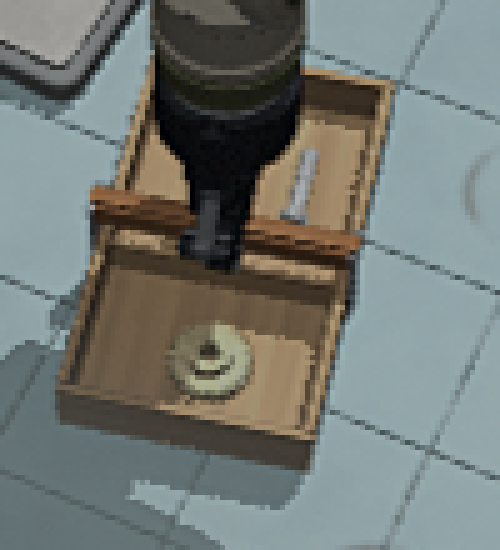

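>>> move_arm([
  {"fingers": 0,"offset": [0,0,-3],"turn": 0},
  {"fingers": 0,"offset": [0,0,-7],"turn": 0},
  {"fingers": 0,"offset": [0,0,-13],"turn": 0},
  {"fingers": 0,"offset": [0,0,-20],"turn": 0},
  {"fingers": 0,"offset": [0,0,-28],"turn": 0},
  {"fingers": 0,"offset": [0,0,-36],"turn": 0},
  {"fingers": 0,"offset": [0,0,-44],"turn": 0},
  {"fingers": 0,"offset": [0,0,-52],"turn": 0},
  {"fingers": 0,"offset": [0,0,-60],"turn": 0},
  {"fingers": 0,"offset": [0,0,-68],"turn": 0},
])

```text
time_s: 23.37
tcp_pos: [0.5541, 0.0446, 0.1343]
ee_rot: [[-0.212, 0.977, 0.0], [0.977, 0.212, 0.0], [-0.0, 0.0, -1.0]]
ft_force: [-0.5, -0.6, -5.6]
finger_gap: 0.175
```

>>> move_arm([
  {"fingers": 0,"offset": [0,0,-8],"turn": 0},
  {"fingers": 0,"offset": [0,0,-16],"turn": 0},
  {"fingers": 0,"offset": [0,0,-24],"turn": 0},
  {"fingers": 0,"offset": [0,0,-32],"turn": 0},
  {"fingers": 0,"offset": [0,0,-40],"turn": 0},
  {"fingers": 0,"offset": [0,0,-48],"turn": 0},
  {"fingers": 0,"offset": [0,0,-54],"turn": 0},
  {"fingers": 0,"offset": [0,0,-59],"turn": 0},
  {"fingers": 0,"offset": [0,0,-62],"turn": 0},
  {"fingers": 0,"offset": [0,0,-63],"turn": 0},
])

```text
time_s: 24.2
tcp_pos: [0.5543, 0.0446, 0.1969]
ee_rot: [[-0.212, 0.977, 0.001], [0.977, 0.212, 0.0], [-0.0, 0.001, -1.0]]
ft_force: [-0.4, -0.4, -6.2]
finger_gap: 0.171
```

```bash
python3 - <<'E'
from g import *
a=cams.snapshot("scene");b=cams.snapshot("top");s=a["img"][:,:,::-1];t=b["img"][:,:,::-1]
o=np.zeros((600,800,3),np.uint8)
o[:,:440]=crop(s,230,125,340,275,4);o[:600,440:]=crop(t,250,160,340,310,4)
cv2.imwrite("pics/d13.png",o);cv2.imwrite("pics/scene13.png",s);cv2.imwrite("pics/top13.png",t)
go(.5546,.0445,.196,102.2)
E
```

```text
t 24.3 tcp [0.554  0.0446 0.1963] yaw 102.2 gap 14.5 F [ 0.3  1.1 -5.7] tilt [-0.  0.]
offset [-0.2, 0.6, 0.3] turn 0.0
```

View pics/d13.png

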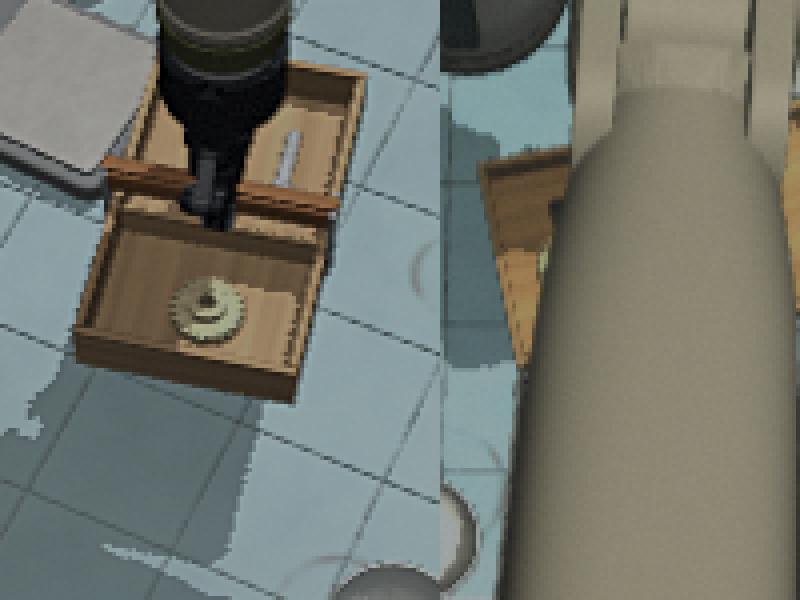

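```bash
python3 - <<'E'
from g import *
d=cams.snapshot("scene");t=cams.snapshot("top")
o=np.array([.5534,.0449]);a=np.radians(12.2);X=np.array([np.cos(a),np.sin(a)]);Y=np.array([-X[1],X[0]])
for tilt in(-3,0,3):
  P=[]
  for x,y in((71,103),(-71,103),(-71,-135)):
    z=.19+np.sin(np.radians(tilt))*y/1000
    P.append([*(o+X*x/1000+Y*y/1000),z])
  print(tilt,np.round(proj(d,P),1).tolist(),np.round(proj(t,P),1).tolist())
print("scene meas",[[250,207],[304.7,219.2],[321.5,144]])
E
```

```text
-3 [[247.7, 209.0], [303.8, 219.9], [321.9, 141.2]] [[259.3, 201.4], [269.5, 252.3], [357.6, 233.7]]
0 [[247.5, 207.9], [303.9, 218.8], [321.7, 142.8]] [[259.2, 200.9], [269.4, 252.0], [357.2, 234.2]]
3 [[247.4, 206.7], [304.0, 217.7], [321.6, 144.5]] [[259.1, 200.4], [269.3, 251.7], [356.9, 234.7]]
scene meas [[250, 207], [304.7, 219.2], [321.5, 144]]
```

View pics/top13.png

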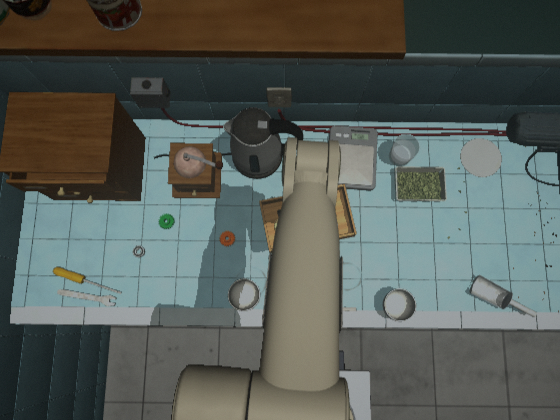

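>>> move_arm([
  {"fingers": 0,"offset": [0,0,0],"turn": 0},
  {"fingers": 0,"offset": [0,0,0],"turn": 0},
  {"fingers": 0,"offset": [0,0,0],"turn": 0},
  {"fingers": 0,"offset": [0,0,0],"turn": 0},
  {"fingers": 0,"offset": [0,0,0],"turn": 0},
  {"fingers": 0,"offset": [0,0,0],"turn": 0},
  {"fingers": 0,"offset": [0,0,0],"turn": 0},
  {"fingers": 0,"offset": [0,0,0],"turn": 0},
  {"fingers": 0,"offset": [0,0,0],"turn": 0},
  {"fingers": 0,"offset": [0,0,0],"turn": 0},
])

```text
time_s: 25.23
tcp_pos: [0.554, 0.0446, 0.1963]
ee_rot: [[-0.212, 0.977, 0.0], [0.977, 0.212, 0.0], [0.0, 0.0, -1.0]]
ft_force: [-0.1, -0.2, -6.1]
finger_gap: 0.173
```

```bash
python3 - <<'E'
from g import *
from workcell import job
s=cams.snapshot("scene")["img"].astype(int);o=load("scene13")[:,:,::-1].astype(int)
d=np.abs(s-o)[125:275,230:340];print("diff mean",d.mean(),"n>40",(d.max(2)>40).sum())
go(.5546,.0445,.196,102.2);print(job.job_done())
E
```

```text
diff mean 1.7252525252525253 n>40 45
t 25.28 tcp [0.554  0.0446 0.1963] yaw 102.2 gap 14.3 F [ 0.4  0.2 -5.7] tilt [0. 0.]
offset [-0.2, 0.5, 0.3] turn 0.0
the job is handed in; nothing more can be done
None
```

I put both hexagon bolts in the longer compartment and the brass gear in the shorter one. Then I gripped the handle bar at its middle, lifted the caddy straight up 150 mm, and handed the job in at 25.3 s, still holding it.

**What the last checks showed**
- **Load:** the wrist carries about 5.7 N, which matches the caddy plus the three parts. The fingers are stopped on the bar, and the tool pose was unchanged over the last second.
- **Level:** the tool reads 0 tilt. The three rim corners I could see lie within about 2.5 pixels of where a level caddy 150 mm up should appear. That supports level to within 2–3° but no finer, because one corner was hidden.
- **Spares:** the last camera views show the gear and one bolt inside. The other bolt was hidden behind the gripper, but I saw it in its compartment just before the lift.
- **Bystanders:** both bowls, the bearing, the kettle and the green and orange gears look unmoved.

**Small disagreement:** two pictures taken about a second apart during the hold differed noticeably in 45 pixels around the caddy. I put that down to image noise and did not look into it.

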